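# Lay out the hub kit on its outline pads

### The job

Lay out the hub-fitting kit: set the cast hub, the aluminium bush, the brass hex nut and the tape measure that lie about the bench each on the grey pad that bears its own outline, centred on that outline and standing as they stand now, with the tape measure turned so that its end hook lies on the hook tab of its outline. Leave the hex key where it lies.

Things in the scene. Friction and masses are not known exactly. Their poses are not given: they have to be found in the camera images.
- hub: small cast grey metal hub: a round flange 62 mm across at the bottom with a narrower round boss on top, 31 mm high, about 0.11 kg; loose on the bench, flange down. Origin at the centre of its underside, z up. The flange is 8 mm thick; above it the round boss, 32 mm across and straight-sided, reaches to 31 mm: take it by the boss.
- bush: small turned light-grey aluminium bush: wider round foot 34 mm across and 12 mm high, above it a straight round neck 25 mm across, 26 mm high in all, about 0.03 kg; loose on the bench, foot down. Origin at the centre of its underside, z up. Take it by the neck. (Similar parts lying in the bins at the back do not belong to the job.)
- nut: solid six-sided brass nut, 28 mm across its flats, 32 mm across its corners, 14 mm high, about 0.04 kg; loose on the bench. Origin at the centre of its underside, z up, two corners on its x axis, so the flats at +y and -y are 28 mm apart. (The round brass spacers with a hole are not nuts.)
- measure: yellow and black pocket tape measure lying flat, 36 to 40 mm high, about 0.25 kg; loose on the bench. Its case is a rounded square reaching from -30 to +32 mm along its own x and from -30 to +36 mm along its own y; the small end hook sticks out of the -y face near the -x corner. Origin at the underside, z up. Take it across its x (62 mm).
- measure_hook (a point): the end hook of the tape measure, at (-24, -34, 8) mm in the measure's own frame
- hub_pad: light-grey square pad, 78 x 78 mm and 5 mm thick, fixed on the bench, with a dark round outline 62 mm across at its centre, with a light bore 16 mm across in the middle (the hub's). Origin at the centre of its underside; its top is 5 mm above that.
- bush_pad: pad like the hub's, but with a dark round outline 34 mm across at its centre, with a light bore 16 mm across in the middle, so that it looks like a ring (the bush's). Origin at the centre of its underside; top 5 mm above.
- nut_pad: pad like the hub's, but with a solid dark six-sided outline, 28 mm across flats, at its centre (the nut's). Origin at the centre of its underside; top 5 mm above. How the nut is turned on it does not matter.
- measure_pad: pad like the hub's, but with a dark rounded-square outline 62 x 66 mm with a small hook tab (the tape measure's). Origin at the centre of its underside; top 5 mm above. The outline lies in the pad's frame just as the measure does in its own: origin over origin and x, y axes alike put the hook on the tab, which is on the -y side near the -x corner.
- hex_key: dark L-shaped hex key, 83 x 31 mm, 6 mm high, lying loose on the bench; not part of the kit. Origin at the centre of its extents on the underside; long leg along its x.
Mind the look-alikes: they are no part of the job. What is shaped like the nut but black is not meant.

How it is judged (in metres and radians):
At the end, for the whole second after the job is handed in: The hub, bush, nut and tape measure each rest upright (within 0.12 rad) on the top of their own pad, their centres within 12 mm of the pad's centre, at rest; the tape measure's axes are within 0.3 rad of its pad's, with its hook on the tab's side; the hex key is within 30 mm of where it lay (horizontal distance between hub and hub_pad below 0.012 m and height (world z) of hub between 0.002 and 0.009 m and angle between each of hub, bush, nut, measure's own z axis and vertical below 0.12 rad and linear speed of each of hub, bush, nut, measure below 0.02 m/s and angular speed of each of hub, bush, nut, measure below 0.2 rad/s and horizontal distance between bush and bush_pad below 0.012 m and height (world z) of bush between 0.002 and 0.009 m and horizontal distance between nut and nut_pad below 0.012 m and height (world z) of nut between 0.002 and 0.009 m and horizontal distance between measure and measure_pad below 0.012 m and height (world z) of measure between 0.002 and 0.009 m and angle between the x axis of measure and the x axis of measure_pad, either way round below 0.3 rad and y of measure_hook in the frame of measure_pad below -0.015 m and distance of hex_key from where it was at the start of the episode below 0.03 m); the robot touches nothing.
It fails at once if the hex key is pushed or carried away by more than 30 mm (distance of hex_key from where it was at the start of the episode above 0.03 m).
It also fails if it takes over 88 s, if anything falls off the work surface, if the arm or the gripper's body presses on something with over 40 N, if the wrist force passes 120 N, or if a joint passes its speed limit or range.

### The arm

A 6-joint arm with a two-finger parallel gripper is mounted at the origin on a cart in front of the work surface, level with it; the furniture and walls round the work are solid. World frame = base frame: x ahead of the robot, y to its left, z up, the work surface at z = 0. Lengths are in m, angles in degrees, forces in N, time in s.
With the tool pointing down it reaches from about 0.375 to 0.75 m from the base axis. Payload 9 kg.
Tool frame: the origin (TCP) lies where the fingers leave the gripper's body, on its centre line; the fingertips stand 73 mm ahead of it and the grasp point (between the pads) lies 54 mm ahead of it (robot.tip_reach is the distance from the TCP to the fingertips, in m); z points along the fingers, y is the line along which they close (so a half turn about z gives the same grasp; the last joint's range is limited). The gripper opens to 85 mm and grips with 20 to 120 N. Pads are 22 mm wide; open, the fingers measure 114 mm over their backs; the gripper's body (76 mm by 85 mm) begins 54 mm behind the grasp point. The pads swing forward as they close: fully open they stand 13 mm farther back than shut.
Start: joints at [56.454, 5.964, 5.575, 89.605, 0, 77.527], TCP at [0.216, 0.56, 0.304] pointing down, gripper open.
Joint ranges: [-171.21, 171.21], [-48.23, 106.86], [-62.78, 66.21], [-105.2, 120.99], [-86.42, 89.51], [-180, 180]. Speed limits (degrees/s): [127.2, 127.2, 147.25, 180, 180, 180].

### API

Orientations are given as [roll, pitch, yaw] about the fixed x, y, z axes, in that order (R = Rz(yaw) Ry(pitch) Rx(roll)).
In Python, from plant import robot gives the robot as it stands. Calls block until the motion is done:
- robot.move_pose(position, orientation): joint-space move of the TCP to a pose.
- robot.line_to(position, vel=0.15, rotation=None, guard=None): straight line of the TCP; rotation=None keeps the orientation; vel is the mean speed in m/s. With guard (N) it stops when the force on the tool has changed by that much, and returns True; else False.
- robot.goto_joints(angles): joint-space move.
- robot.set_gripper(opening): finger opening in m; the grip force is fixed at half the most; returns when the fingers have stopped.
- robot.pause(seconds).
- robot.ik(position, orientation): joint angles nearest the present ones, or None.
- robot.observe(): the state.
- robot.grab_frame(name): name is "scene" or "top" or "wrist"; returns the picture (384x512x3 uint8, blue, green, red); there is no depth.
- robot.get_calibration(name): a dict with "vertical_fov" (degrees; the focal length in pixels is half the picture's height over the tangent of half this angle, whatever the lens; pixels are square), "cx", "cy" (the principal point, pixels), "k1" (the pictures are not rectified: a ray, as slopes to the right and down, at radius r is drawn at 1 + k1 r^2 times it, then the intrinsics apply), "rvec" (rotation vector, rad) and "tvec" (3), from world to camera coordinates, as OpenCV has them. Camera axes: x right, y down, z forward; pixel columns grow to the right and rows downward; lengths in m; the calibration is good to about 2 mm. A picture is of the moment at which its call begins: read the wrist's pose just before it. get_calibration takes no time and is no camera call; for the wrist camera it gives the pose at the moment of the call.
A pose or a line that the arm cannot do raises robot.IKError and nothing moves.
- robot.job_done(): hands the job in; it is judged then, once.
The state is a dict: "time": time; "q": joint angles; "qvel": joint speeds; "joint_torque": joint torques, N m; "tool_pos": TCP position; "tcp_rot": TCP orientation; "ft_force": force on the tool from outside, world axes, zero at the start; "torque": the same for the moment, N m; "gripper_width": finger opening in m; "gripper_force": force on a finger pad.
Only numpy, scipy, OpenCV 4.12 (cv2) and the standard library are available. Lean on these libraries where they do the work, as an engineer would, in place of code of your own. Each camera call takes 0.05 s, during which the arm holds its last target. There are 200 camera calls.

## Working session

There is one attempt and no reset: what is moved stays moved. The work goes in short steps, each a Python script; the robot and the scene stay as the last script left them, time stands still between calls to the robot, and variables do not carry over. Pictures are saved under pics/ and viewed, at most 14 in all, crops included, and the job is handed in when it is done.

```bash
ls; mkdir -p pics; python3 - <<'E'
from plant import robot
import cv2
for n in ("top","scene"):
    cv2.imwrite(f"pics/{n}0.png",cv2.resize(robot.grab_frame(n),(800,600),interpolation=cv2.INTER_CUBIC)); c=robot.get_calibration(n); print(n,c)
print(robot.observe())
E
```

```text
pics
top {'vertical_fov': 47.355172753955856, 'cx': 258.54582185616687, 'cy': 191.03429779228054, 'k1': -0.12397590303486354, 'rvec': array([ 2.15074276, -2.18320458,  0.04955712]), 'tvec': array([0.07332715, 0.55412699, 0.95388452])}
scene {'vertical_fov': 57.118617416990716, 'cx': 252.50274795849467, 'cy': 189.90851863140628, 'k1': 0.011530610451678986, 'rvec': array([ 2.00140807, -1.05345466,  0.54366112]), 'tvec': array([-0.26818106,  0.33130948,  0.48771471])}
{'time': 0.1, 'q': array([ 5.64539012e+01,  5.99579701e+00,  5.53113810e+00,  8.96042593e+01,
       -1.04250451e-04,  7.75270843e+01]), 'qvel': array([-0.07387956, -0.08042828,  0.08175459, -0.01564991, -0.00076422,
       -0.05116268]), 'joint_torque': array([ 5.67958152e-03, -5.58209896e+01,  5.04720569e+01,  1.29755057e-02,
       -3.46050447e-04,  1.13854398e-05]), 'tool_pos': array([0.21560327, 0.55969591, 0.30319028]), 'tcp_rot': array([-1.79932686e+02, -1.47830259e-02,  1.58926808e+02]), 'ft_force': array([ 0.21124638, -0.94512582,  0.89971111]), 'torque': array([ 0.06723578,  0.00960604, -0.03138088]), 'gripper_force': 0.0, 'gripper_width': 0.0848881445703228}
```

View pics/top0.png

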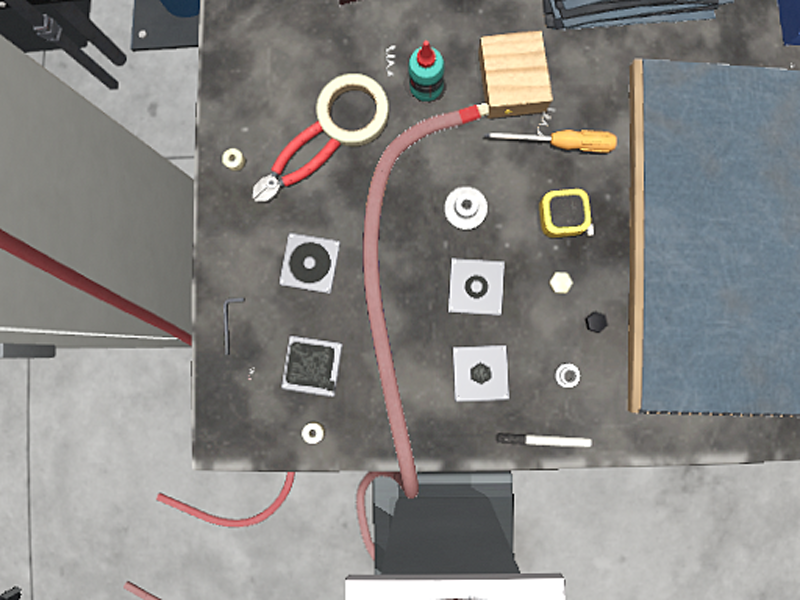

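View pics/scene0.png

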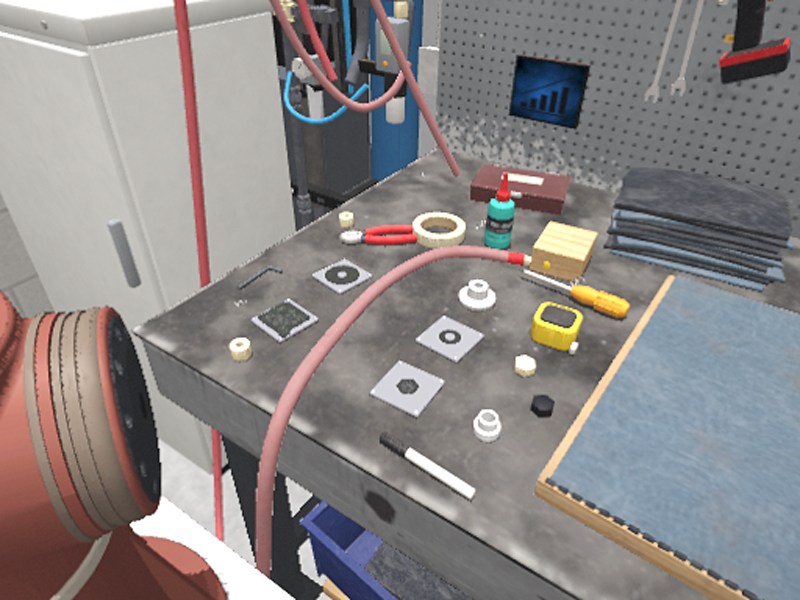

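The top view shows all four parts and pads (in 800x600 pixels):
- **Parts:** hub (466,208), measure (567,213) with its hook near (590,232), brass nut (561,283), bush (568,375).
- **Pads:** hub pad (310,263), measure pad (312,365), bush pad (476,287), nut pad (480,373).
- **Other:** hex key (230,325). A hose lies between the two columns of pads.

The scene view agrees.

```bash
cat > h.py <<'E'
import numpy as np, cv2
from plant import robot
def ray(c,u,v):
    f=192/np.tan(np.radians(c["vertical_fov"]/2)); d=np.array([(u-c["cx"])/f,(v-c["cy"])/f]); s=d.copy()
    for _ in range(20): s=d/(1+c["k1"]*(s@s))
    R=cv2.Rodrigues(np.asarray(c["rvec"]))[0]; return -R.T@np.ravel(c["tvec"]), R.T@np.array([*s,1])
def onplane(c,u,v,z):
    o,d=ray(c,u,v); return (o+d*(z-o[2])/d[2])
def proj(c,p):
    R=cv2.Rodrigues(np.asarray(c["rvec"]))[0]; q=R@np.asarray(p)+np.ravel(c["tvec"]); s=q[:2]/q[2]
    f=192/np.tan(np.radians(c["vertical_fov"]/2)); return f*s*(1+c["k1"]*(s@s))+[c["cx"],c["cy"]]
E
python3 - <<'E'
from h import *
c=robot.get_calibration("top"); im=robot.grab_frame("top"); cv2.imwrite("pics/top_raw.png",im)
print("cam",ray(c,256,192)[0])
for n,(u,v,z) in dict(hub=(466,208,.02),measure=(567,213,.038),nut=(561,283,.014),bush=(568,375,.026),hub_pad=(310,263,.005),measure_pad=(312,365,.005),bush_pad=(476,287,.005),nut_pad=(480,373,.005),key=(230,325,0),hose=(378,300,.02)).items():
    p=onplane(c,u*.64,v*.64,z); print(n,p.round(3),np.hypot(*p[:2]).round(3))
crop=lambda x,y:cv2.resize(im[y-25:y+25,x-25:x+25],(400,400),interpolation=cv2.INTER_CUBIC)
r=lambda u,v:crop(int(u*.64),int(v*.64))
cv2.imwrite("pics/crop.png",np.hstack([r(312,365),r(567,213)]))
E
```

```text
cam [0.47986412 0.03508633 0.99540376]
hub [ 0.685 -0.026  0.02 ] 0.686
measure [ 0.672 -0.169  0.038] 0.693
nut [ 0.575 -0.161  0.014] 0.597
bush [ 0.443 -0.165  0.026] 0.473
hub_pad [0.611 0.203 0.005] 0.644
measure_pad [0.462 0.201 0.005] 0.503
bush_pad [ 0.572 -0.039  0.005] 0.573
nut_pad [ 0.447 -0.042  0.005] 0.449
key [0.522 0.324 0.   ] 0.614
hose [0.554 0.102 0.02 ] 0.563
```

View pics/crop.png

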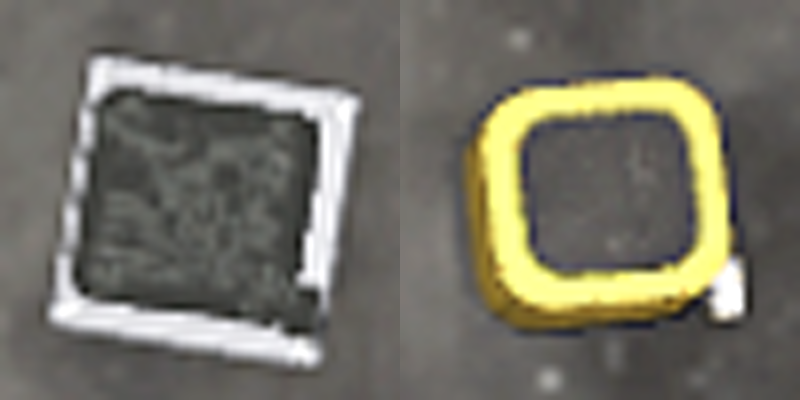

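The left crop shows the measure pad with its tab at the right-lower edge, near (310,300). The right crop shows the measure with its hook also at the right-lower, near (728,290). Both frames therefore sit close to world axes, and the turn needed is about 10–15°. Next I'll get accurate centres from masks.

```bash
cat > m.py <<'E'
from h import *
import json
def blob(mask,u,v,rad):
    n,l,s,ce=cv2.connectedComponentsWithStats(mask.astype(np.uint8))
    k=min((i for i in range(1,n) if s[i,4]>15),key=lambda i:np.hypot(*(ce[i]-[u,v])))
    cs,_=cv2.findContours((l==k).astype(np.uint8),cv2.RETR_EXTERNAL,cv2.CHAIN_APPROX_NONE); return max(cs,key=len)
def measure(im,c):
    hsv=cv2.cvtColor(im,cv2.COLOR_BGR2HSV); H,S,V=[hsv[...,i].astype(int) for i in range(3)]
    light=(V>170)&(S<60); yel=(S>100)&(V>225)&(H>20)&(H<40); nutm=(V>150)&(S>20)&(S<160)&(H>15)&(H<45)
    out={}
    for n,m,u,v,z in [("hub",light,466,208,.008),("bush",light,568,375,.012),("nut",light|nutm,561,283,.014),("measure",yel,567,213,.038),
        ("hub_pad",light,310,263,.005),("bush_pad",light,476,287,.005),("nut_pad",light,480,373,.005),("measure_pad",light,312,365,.005)]:
        k=blob(m,u*.64,v*.64,40); P=np.array([onplane(c,*q,z)[:2] for q in k[:,0].astype(float)])
        (cx,cy),(w,h),a=cv2.minAreaRect((P*1000).astype(np.float32)); a=(a+45)%90-45
        (ex,ey),r=cv2.minEnclosingCircle((P*1000).astype(np.float32))
        print(n,"rect",round(cx),round(cy),"size",round(w),round(h),"yaw",round(a,1),"circ",round(ex),round(ey),round(2*r)); out[n]=[cx/1000,cy/1000,a,ex/1000,ey/1000]
    return out
if __name__=="__main__":
    o=measure(cv2.imread("pics/top_raw.png"),robot.get_calibration("top")); json.dump(o,open("o.json","w"))
E
python3 m.py
```

```text
hub rect 688 -27 size 60 61 yaw -1.2 circ 689 -26 64
bush rect 442 -167 size 32 31 yaw -1.1 circ 443 -167 35
nut rect 576 -161 size 32 29 yaw -0.9 circ 576 -161 33
measure rect 675 -168 size 61 65 yaw 5.1 circ 676 -167 76
hub_pad rect 613 205 size 77 78 yaw -10.9 circ 612 204 105
bush_pad rect 573 -39 size 77 78 yaw -4.6 circ 573 -38 107
nut_pad rect 448 -43 size 77 77 yaw 1.6 circ 449 -43 106
measure_pad rect 472 200 size 77 56 yaw -9.5 circ 471 200 92
```

```bash
python3 - <<'E'
from h import *
print(robot.tip_reach, robot.observe()["time"])
robot.move_pose([.576,-.161,.20],[180,0,165]); print(robot.observe()["time"],robot.observe()["q"].round(1))
c=robot.get_calibration("wrist"); im=robot.grab_frame("wrist"); cv2.imwrite("pics/wrist1.png",im)
print(proj(c,[.576,-.161,.014]), ray(c,256,192)[0])
E
```

```text
0.0726 0.15
3.0083 [-28.1   6.   -5.2  78.8   0.  -13.1]
[253.7294925  185.98191844] [ 0.51372814 -0.14384249  0.27051331]
```

View pics/wrist1.png

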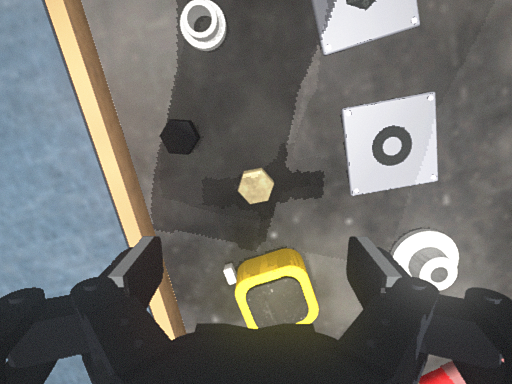

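The wrist view shows the brass nut at (256,186), within 2 px of the prediction. The bush is at (203,25), the measure at (277,290) with its hook at (229,273), and the hub at (430,265). Next I get the nut's rotation from its contour and pick it.

```bash
cat > pp.py <<'E'
from h import *
def fold(y,x,yv):   # equivalent yaw with small wrist angle
    q1=np.degrees(np.arctan2(yv,x)); return (y-q1-180+90)%180-90+q1+180
def st(tag):
    s=robot.observe(); print(tag,"t",round(s["time"],1),"w",round(s["gripper_width"]*1000,1),"F",round(s["gripper_force"],1),"pos",s["tool_pos"].round(3),"ft",s["ft_force"].round(1))
def go(a,yaw,clear):
    robot.move_pose([*a,clear],[180,0,fold(yaw,*a)])
def pick(xy,yaw,tip,opening,clear=.17):
    robot.set_gripper(opening); go(xy,yaw,clear)
    hit=robot.line_to([*xy,robot.tip_reach+tip],vel=.12,guard=15); st(f"down hit={hit}")
    robot.set_gripper(0); st("grip"); robot.line_to([*xy,clear],vel=.2); st("up")
def place(xy,yaw,tip,opening,clear=.17):
    go(xy,yaw,clear); robot.line_to([*xy,robot.tip_reach+tip+.012],vel=.2)
    hit=robot.line_to([*xy,robot.tip_reach+tip+.004],vel=.03,guard=4); st(f"low hit={hit}")
    robot.set_gripper(opening); robot.line_to([*xy,clear],vel=.2); st("placed")
E
python3 - <<'E'
from pp import *; from m import blob
c=robot.get_calibration("wrist"); im=cv2.imread("pics/wrist1.png"); h=cv2.cvtColor(im,cv2.COLOR_BGR2HSV)
k=blob((h[...,2]>110)&(h[...,1]>40)&(h[...,0]>12)&(h[...,0]<40),255,186,0)
P=np.array([onplane(c,*q,.012)[:2] for q in k[:,0].astype(float)]); P=cv2.convexHull((P*1000).astype(np.float32))[:,0]
t=np.radians(np.arange(0,180)); w=np.array([np.ptp(P@[np.cos(a),np.sin(a)]) for a in t])
f=np.sum(w*np.exp(6j*t)); phi=np.degrees(np.angle(-f))/6   # width minimum direction (normal of flats)
mid=(P.max(0)+P.min(0))/2; print("flat normal",phi,"mod 60; widths",w.min(),w.max(),"mid",mid)
n=mid/1000
# fingers close along phi -> yaw=phi-90 (mod 60 choices); prefer closest to closing along y (phi near 90)
ph=min((phi+60*i for i in range(-2,4)),key=lambda a:abs(a-75)); print(ph)
pick(n,ph-90,.002,.055)
E
```

```text
flat normal -3.4509296413050863 mod 60; widths 28.22592259487996 32.96275104142342 mid [ 576.54944 -159.85995]
56.54907035869491
down hit=False t 4.8 w 54.9 F 0.0 pos [ 0.577 -0.16   0.076] ft [-0.9  0.1 -0.1]
grip t 5.2 w 26.0 F 59.6 pos [ 0.577 -0.16   0.076] ft [-0.8  0.4  5.6]
up t 5.8 w 25.8 F 59.0 pos [ 0.576 -0.16   0.169] ft [ 0.4  0.2 -1.8]
```

```bash
python3 - <<'E'
from pp import *
place([.449,-.043],-33,.003,.055); 
pick([.4425,-.167],0,.0135,.06)
E
```

```text
low hit=True t 7.4 w 25.8 F 59.6 pos [ 0.45  -0.043  0.081] ft [-0.5  0.8  5.8]
placed t 8.4 w 55.2 F 0.0 pos [ 0.449 -0.043  0.169] ft [-0.4 -0.5 -0.8]
down hit=False t 10.3 w 59.9 F 0.0 pos [ 0.443 -0.167  0.087] ft [ 0.3 -0.3 -0.4]
grip t 10.7 w 22.1 F 58.5 pos [ 0.443 -0.167  0.087] ft [-1.4  1.   6.2]
up t 11.3 w 22.1 F 58.8 pos [ 0.442 -0.167  0.17 ] ft [-0.5  0.  -1.6]
```

```bash
python3 - <<'E'
from pp import *
place([.573,-.0385],0,.0145,.06); 
pick([.6885,-.0265],0,.012,.06)
place([.6125,.2045],0,.013,.06)
E
```

```text
low hit=True t 12.9 w 22.2 F 59.3 pos [ 0.574 -0.039  0.092] ft [-0.6  0.6  3.8]
placed t 13.9 w 60.2 F 0.0 pos [ 0.573 -0.039  0.17 ] ft [-0.5  0.4 -1.3]
down hit=False t 15.5 w 59.8 F 0.0 pos [ 0.689 -0.027  0.086] ft [0.9 0.4 0.1]
grip t 15.9 w 29.8 F 59.6 pos [ 0.689 -0.027  0.086] ft [-0.1 -1.1  6.2]
up t 16.5 w 30.0 F 59.3 pos [ 0.688 -0.026  0.169] ft [-0.8  0.5 -2. ]
low hit=True t 18.3 w 29.6 F 60.0 pos [0.614 0.204 0.091] ft [-1.6  0.3  4.4]
placed t 19.2 w 60.2 F 0.0 pos [0.613 0.205 0.17 ] ft [-0.5  0.7  0. ]
```

```bash
python3 - <<'E'
from pp import *
import pp
pp.fold=lambda y,*a:y
off=lambda a:np.array([[np.cos(a),-np.sin(a)],[np.sin(a),np.cos(a)]])@[.001,.003]
pick([.675,-.168],95.1,.006,.085)
p=np.array([.461,.201])+off(np.radians(-9.5)); print(p)
place(p,80.5,.007,.085)
robot.move_pose([.40,-.30,.30],[180,0,150]); st("away")
cv2.imwrite("pics/top1_raw.png",robot.grab_frame("top")); cv2.imwrite("pics/top1.png",cv2.resize(cv2.imread("pics/top1_raw.png")[90:280,100:440],None,fx=2.3,fy=2.3,interpolation=cv2.INTER_CUBIC))
E
```

```text
down hit=False t 21.9 w 84.9 F 0.0 pos [ 0.676 -0.168  0.08 ] ft [-0.2  0.7  0.2]
grip t 22.3 w 60.2 F 65.9 pos [ 0.676 -0.168  0.08 ] ft [ 0.3 -0.2  6.3]
up t 22.9 w 60.2 F 65.2 pos [ 0.675 -0.168  0.169] ft [ 0.4  0.1 -2.5]
[0.46248143 0.20379381]
low hit=True t 25.3 w 59.9 F 66.1 pos [0.464 0.204 0.085] ft [-0.9 -0.6  6. ]
placed t 26.3 w 85.0 F 0.0 pos [0.462 0.204 0.17 ] ft [-0.2  0.6 -0.4]
away t 28.2 w 84.6 F 0.0 pos [ 0.4 -0.3  0.3] ft [0.7 0.4 0.8]
```

View pics/top1.png

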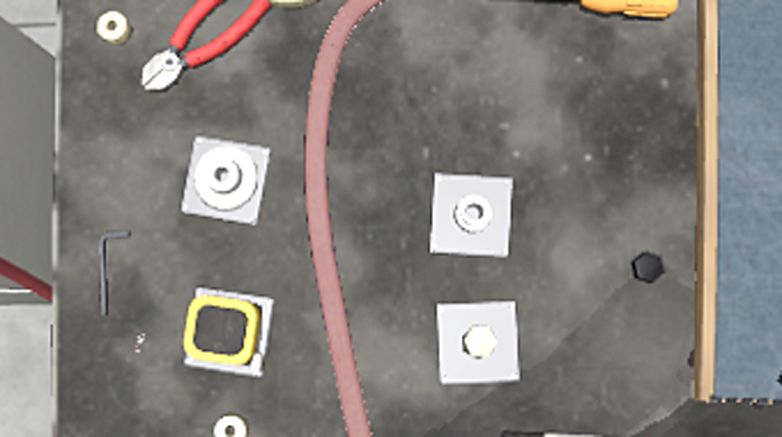

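All four parts stand on their pads: hub (225,177), bush (473,213), nut (480,342), and measure (222,330) with its hook at the tab (258,360). The hex key at (105,265) has not moved. I'll check the measure numerically, along with the nut's and bush's offsets.

```bash
python3 - <<'E'
from m import *
c=robot.get_calibration("top"); im=cv2.imread("pics/top1_raw.png"); hsv=cv2.cvtColor(im,cv2.COLOR_BGR2HSV).astype(int); H,S,V=np.moveaxis(hsv,2,0)
def rect(m,u,v,z,n):
    P=np.array([onplane(c,*q,z)[:2] for q in blob(m,u,v,0)[:,0].astype(float)]); r=cv2.minAreaRect((P*1000).astype(np.float32)); print(n,np.round(r[0]),np.round(r[1]),round((r[2]+45)%90-45,1))
f=lambda x,y:(100+x/2.3,90+y/2.3)
rect((S>100)&(V>225)&(H>20)&(H<40),*f(222,330),.043,"measure (box centre; want ~462,204, yaw -9.5)")
k=np.ones((5,5),np.uint8)
pad=cv2.morphologyEx(((V>170)&(S<60)|(S>100)&(V>100)).astype(np.uint8),cv2.MORPH_CLOSE,k); 
im0=cv2.cvtColor(cv2.imread("pics/top_raw.png"),cv2.COLOR_BGR2HSV).astype(int)
rect(cv2.morphologyEx(((im0[...,2]>170)&(im0[...,1]<60)).astype(np.uint8),cv2.MORPH_CLOSE,k),199.6,234,.005,"measure_pad before")
rect((V>120)&(S>35)&(H>15)&(H<40),*f(480,342),.019,"nut (pad 448.5,-43)")
E
```

```text
measure (box centre; want ~462,204, yaw -9.5) [464. 205.] [64. 61.] -6.5
measure_pad before [462. 202.] [77. 77.] -9.8
nut (pad 448.5,-43) [463. 207.] [72. 64.] -9.9
```

The measure is within about 2 mm and 3° of its target. The nut line picked up the measure's blob instead of the nut, so I go by the picture, which shows the nut about 2 px off its pad centre. I'm handing in.

```bash
python3 -c "
from plant import robot
print(robot.job_done())"
```

```text
the job is handed in; nothing more can be done
None
```

The job is handed in at about 28 s: hub, bush, nut and tape measure stand centred on their own pads with the measure's hook on its tab (measure checked numerically, the other three by eye in the top view), the hex key was left where it lay, and no verdict was returned.

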